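# Mount a flanged hub on the studs of a runout spindle

### The arm

A 6-joint arm with a two-finger parallel gripper is mounted at the origin on a cart in front of the work surface, level with it; the furniture and walls round the work are solid. World frame = base frame: x ahead of the robot, y to its left, z up, the work surface at z = 0. Lengths are in m, angles in degrees, forces in N, time in s.
With the tool pointing down it reaches from about 0.3 to 0.75 m from the base axis. Payload 8.5 kg.
Tool frame: the origin (TCP) lies between the finger pads; the fingertips stand env.finger_overhang ahead of it and the grasp point (between the pads) lies 2 mm behind it (env.finger_overhang is the distance from the TCP to the fingertips, in m); z points along the fingers, y is the line along which they close (so a half turn about z gives the same grasp; the last joint's range is limited). The gripper opens to 85 mm and grips with 20 to 120 N. Pads are 22 mm wide; open, the fingers measure 114 mm over their backs; the gripper's body (76 mm by 85 mm) begins 54 mm behind the grasp point. The pads swing forward as they close: fully open they stand 13 mm farther back than shut.
Start: joints at [-89.399, 21.807, 74.336, -0, 83.858, -12.336], TCP at [0.123, -0.536, 0.248] pointing down, gripper open.
Joint ranges: [-178.18, 178.18], [-50.72, 133.34], [12.68, 142.11], [-81.47, 261.47], [9.98, 163.14], [-165.26, 165.26]. Speed limits (degrees/s): [136.94, 136.94, 180, 180, 180, 180].

### API

Orientations are given as a 3x3 rotation matrix whose columns are the frame's x, y, z axes.
In Python, from rig import env gives the robot as it stands. The module is installed in compiled form; this text tells all that it offers.
- The arm moves only by the tool jog_arm, never from a script. Its arguments are lists of equal length, an entry for each row: "hand": the finger opening in m, from 0 to 0.0854; "travel": the shift along the world's x, y, z in m, a list of three; "yaw": the turn about the world's z in rad. A call has exactly 5 rows; each row shifts and turns the commanded pose from where the row before left it; what a row does not reach is not made up. A row lasts 1/8 s, in which the tool goes at most 62.5 mm and 10.7 degrees, less where a joint would pass 70% of its speed; a pose out of reach is approached as far as the arm can. A call is refused whole if a number of a shift passes 0.0625 or a number of a turn 0.188, either way. A call with a gripper value outside its range is refused whole. The fingers move at their own pace and stop on an object; "grip_force" is the grip in N (left out, the last holds). Time passes only in rows, so rows that do not move let the fingers close, or fill a call up. It gives the time, the measured TCP pose, the force, the opening and the grip force at its end, in the units of the state.
- env.observe(): the state, without advancing time (a new reading comes with each control period).
- env.get_image(name): name is "scene" or "top" or "wrist"; returns the picture (400x640x3 uint8, red, green, blue); there is no depth.
- env.calibration(name): a dict with "fx", "fy", "cx", "cy" (pixels), "k1" (the pictures are not rectified: a ray, as slopes to the right and down, at radius r is drawn at 1 + k1 r^2 times it, then the intrinsics apply), "position" and "rotation" of the camera in the world; the wrist camera has in their place "hand_eye" (4x4, takes a point from camera to tool coordinates, whose origin is the TCP and whose axes are the flange's). Camera axes: x right, y down, z forward; pixel columns grow to the right and rows downward; lengths in m; the calibration is good to about 2 mm. A picture is of the moment at which its call begins: read the wrist's pose just before it. calibration takes no time and is no camera call.
- env.close_job(): hands the job in; it is judged then, once.
The state is a dict: "time_s": time; "q": joint angles; "qvel": joint speeds; "joint_efforts": joint torques, N m; "position": TCP position; "tool_rot": TCP orientation; "ft_force": force on the tool from outside, world axes, zero at the start; "wrist_torque": the same for the moment, N m; "grip_width": finger opening in m; "gripper_force": force on a finger pad.
Only numpy, scipy, OpenCV 4.12 (cv2) and the standard library are available. Lean on these libraries where they do the work, as an engineer would, in place of code of your own. Each camera call takes 0.05 s, during which the arm holds its last target. There are 200 camera calls.

### The job

Mount the flanged hub on the runout fixture for its check: slip its bore over the pilot of the spindle, turn it until all five of its holes line up with the five studs, and lower it fully home so that the flange sits flush on the faceplate; then let go. Feel for the studs gently, without forcing or dropping the hub onto them, and leave the dial gauge, tape roll, vial and brass weight alone.

Things in the scene. Friction and masses are not known exactly. Their poses are not given: they have to be found in the camera images.
- hub: the part: a loose turned aluminium flanged hub, 0.36 to 0.6 kg, lying flange down on the table. Flange: a disc 116 mm in diameter, 10 mm thick; a round sleeve rises from its middle to 52 mm above the underside; a bore of 27.5 mm goes right through. Origin: centre of the flange's underside, z up along the sleeve
- hub_sleeve (a point): point on the hub's axis 40 mm above its underside, inside the sleeve, which is 46 mm in outer diameter: grip the sleeve here from any side, with the fingertips clear of the flange
- hub_hole (a point): centre of the first of the hub's five through holes, on the flange's top, on the hub's +x axis, 42 mm from its centre. The holes are 10.5 mm in diameter and lie evenly, every 72 degrees, so any of five angles fits
- seat (a point): where the hub's underside must end: centre of the flat top of the round steel faceplate (110 mm across) on the fixed runout fixture, 50 mm above the table, z up. Its x axis points from the spindle to the dial gauge and tells nothing about where the studs stand. Keep the force of the hub on the fixture below 60 N and never let it drop onto the fixture: lower it
- stud_tips (a point): point on the spindle axis level with the tips of the five studs, 16 mm above the seat. The studs stand every 72 degrees, 42 mm from the axis, 8 mm in diameter, the top 2 mm tapered to a blunt 5.6 mm tip. Their angle differs each time and is not measured: look or feel for it. Pressed lightly, the centred hub rests on the tips until turned to within about 3 degrees of a fit
- pilot_top (a point): top centre of the pilot, the post that stands in the middle of the faceplate and enters the hub's bore: 26 mm in diameter, 36 mm tall above the seat, the top 8 mm tapered to 17 mm; off-centre, the bore binds on it. Pilot, faceplate and studs are one piece that turns about the vertical axis in a stiff bearing: it slips above 0.25 N m and stays where it is left
- dial_gauge: steel dial gauge, 44 mm round, face up, fixed to the fixture behind the spindle. The origin lies on the spindle axis at table height; along +x from there stand its feeler tip at 74 mm, the dial's centre at 113 mm, the post at 154 mm. Dial top 67 mm, post top 85 mm above the table. Delicate: do not touch
- tape_roll: clear tape roll, 93 mm across, 49 mm tall, loose bystander; origin at the centre of its underside
- vial: sample vial with blue cap, 26 mm across, 52 mm tall, loose bystander; origin at the centre of its underside
- weight: brass check weight, 29 mm across, 30 mm tall, loose bystander; origin at the centre of its underside

How it is judged:
By the outcome, as a careful person would: the job done as asked, in the order asked, and still so for the second after the job is handed in, with the robot touching nothing.
It also fails if it takes over 64 s, if anything falls off the work surface, if the arm or the gripper's body presses on something with over 40 N, if the wrist force passes 120 N, or if a joint passes its speed limit or range.

## Working session

There is one attempt and no reset: what is moved stays moved. The work goes in short steps, Python scripts to look and compute and a tool call to move; the robot and the scene stay as the last step left them, time stands still between calls to the robot, and variables do not carry over. Pictures are saved under pics/ and viewed, at most 10 in all, crops included, and the job is handed in when it is done.

Besides the shell and the picture viewer there is one more tool, called after ">>>" as name([rows], argument=value, ...), one row to a line, values as JSON. jog_arm: Moves the arm, as the interface text tells. Its arguments: {"type":"object","properties":{"hand":{"type":"array"},"travel":{"type":"array"},"yaw":{"type":"array"},"grip_force":{"type":"number"}},"required":["hand","travel","yaw"]}

```bash
mkdir -p pics
python3 - <<'E'
from rig import env
import cv2
s=env.observe();print({k:s[k] for k in('time_s','position','tool_rot','ft_force','grip_width')},env.finger_overhang)
for n in('scene','top','wrist'):
    cv2.imwrite(f'pics/{n}0.png',env.get_image(n)[:,:,::-1]);print(n,env.calibration(n))
E
```

```text
{'time_s': 0.0, 'position': array([ 0.12311614, -0.53574378,  0.24770389]), 'tool_rot': array([[ 9.74626985e-01,  2.23835291e-01, -3.88487689e-05],
       [ 2.23835094e-01, -9.74625862e-01,  1.50977165e-03],
       [ 3.00077163e-04, -1.48015991e-03, -9.99998860e-01]]), 'ft_force': array([ 0.27251285,  0.10532136, -0.99206601]), 'grip_width': 0.08508264065197786} 0.017
scene {'fx': 364.2133655670384, 'fy': 364.2133655670384, 'cx': 315.57860798522853, 'cy': 199.3842123367137, 'k1': -0.0815635917474192, 'position': array([-0.0075052 ,  0.33062071,  0.68432124]), 'rotation': array([[-5.23335382e-01, -6.08829244e-01,  5.96193785e-01],
       [-8.52126613e-01,  3.74372587e-01, -3.65684838e-01],
       [-5.58986100e-04, -6.99408405e-01, -7.14722023e-01]])}
top {'fx': 413.9803326173069, 'fy': 413.9803326173069, 'cx': 318.1974625847396, 'cy': 204.2273482570203, 'k1': -0.04677721325826933, 'position': array([0.43390964, 0.03120286, 0.96826193]), 'rotation': array([[-2.86854591e-02, -9.97509132e-01,  6.44412611e-02],
       [-9.99588254e-01,  2.85816764e-02, -2.53199147e-03],
       [ 6.83845344e-04, -6.44873589e-02, -9.97918290e-01]])}
wrist {'fx': 335.45171239353533, 'fy': 335.45171239353533, 'cx': 320.50711852161265, 'cy': 197.92977750064898, 'k1': 0.0036886769953421313, 'hand_eye': array([[ 1.33715522e-03, -9.62488838e-01, -2.71317985e-01,
         6.74812698e-02],
       [ 9.99998542e-01,  1.57508774e-03, -6.59193684e-04,
        -1.70843021e-04],
       [ 1.06181620e-03, -2.71316708e-01,  9.62489541e-01,
        -1.24902279e-01],
       [ 0.00000000e+00,  0.00000000e+00,  0.00000000e+00,
         1.00000000e+00]])}
```

View pics/top0.png

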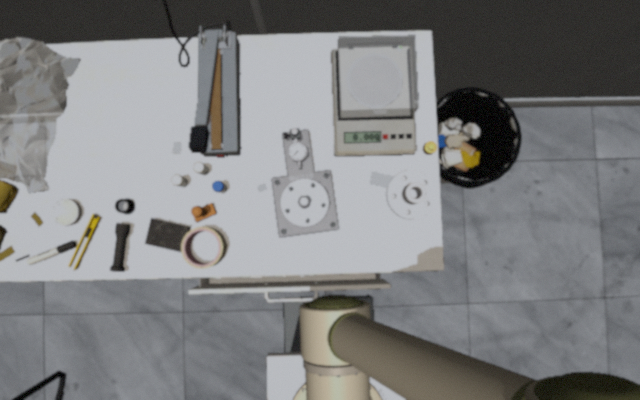

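View pics/scene0.png

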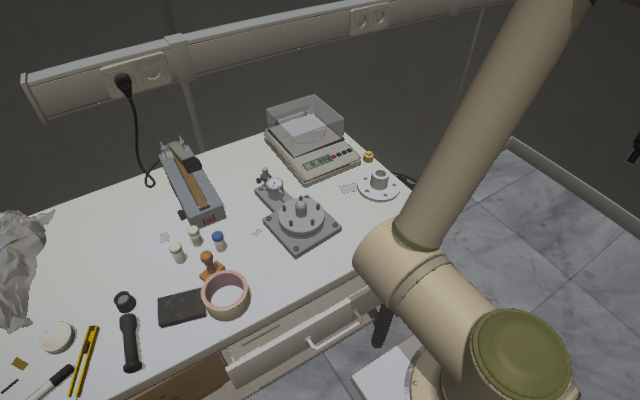

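The top view shows the hub at about (413,194), spindle (305,201), dial (297,150), weight (430,147), vial (219,186) and tape (204,246). The hub's surroundings are free apart from the weight.

```bash
cat > h.py <<'E'
from rig import env
import cv2, numpy as np
def cam(n):
    c=env.calibration(n)
    if n=='wrist':
        s=env.observe();H=c['hand_eye'];R=s['tool_rot']
        return c,s['position']+R@H[:3,3],R@H[:3,:3]
    return c,c['position'],c['rotation']
def ray(C,px,z):
    c,p,R=C;px=np.atleast_2d(np.array(px,float))
    d=np.c_[(px[:,0]-c['cx'])/c['fx'],(px[:,1]-c['cy'])/c['fy']];u=d.copy()
    for _ in range(20):u=d/(1+c['k1']*(u**2).sum(1,keepdims=True))
    w=np.c_[u,np.ones(len(u))]@R.T
    return p+w*((z-p[2])/w[:,2])[:,None]
def proj(C,P):
    c,p,R=C;v=(np.atleast_2d(P)-p)@R;u=v[:,:2]/v[:,2:];u=u*(1+c['k1']*(u**2).sum(1,keepdims=True))
    return u*c['fx']+[c['cx'],c['cy']]
E
python3 - <<'E'
from h import *
C=cam('top')
for n,px,z in(('hub',(413,194),.052),('flange',(409,194),.01),('pilot',(305,201),.086),('plate',(304.5,202),.05),('dial',(297,151),.067),('weight',(430,147),.03),('vial',(219,186),.052),('tape',(204,246),.049)):print(n,ray(C,px,z)[0].round(3))
E
```

```text
hub [ 0.51  -0.183  0.052]
flange [ 0.514 -0.183  0.01 ]
pilot [0.499 0.057 0.086]
plate [0.499 0.059 0.05 ]
dial [0.611 0.072 0.067]
weight [ 0.619 -0.232  0.03 ]
vial [0.54  0.249 0.052]
tape [0.408 0.285 0.049]
```

Run:
```python
import cv2
im=cv2.imread('pics/top0.png')[120:260,260:450]
cv2.imwrite('pics/topc.png',cv2.resize(im,None,fx=4,fy=4,interpolation=cv2.INTER_CUBIC))
```

```text
(no output)
```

View pics/topc.png

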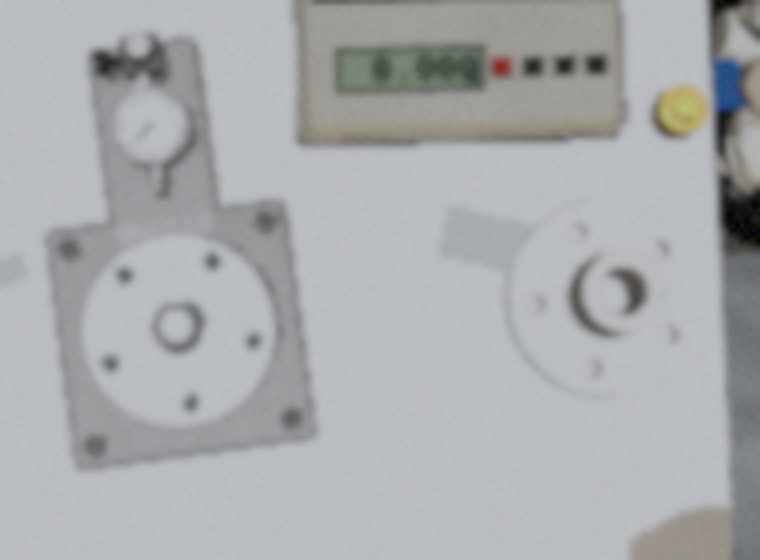

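Stud tips are visible at about (212,261), (254,341), (190,403), (110,362) and (124,275) in the crop. The hub holes are fainter, at (582,231), (663,249), (673,333), (597,369) and (540,303). Next I move the wrist camera over the hub.

>>> jog_arm([
  [0.039,0.035,-0.005],
  [0.039,0.035,-0.005],
  [0.039,0.035,-0.005],
  [0.039,0.035,-0.005],
  [0.039,0.035,-0.005],
], hand=[0.085,0.085,0.085,0.085,0.085], yaw=[0,0,0,0,0])

```text
time_s: 0.78
position: [0.3191, -0.3597, 0.2231]
tool_rot: [[0.975, 0.224, -0.0], [0.224, -0.975, 0.0], [-0.0, -0.0, -1.0]]
ft_force: [-0.0, -1.0, 0.1]
grip_width: 0.0849
gripper_force: 0.0
```

>>> jog_arm([
  [0.039,0.035,-0.005],
  [0.039,0.035,-0.005],
  [0.039,0.035,-0.005],
  [0.039,0.035,-0.005],
  [0.039,0.035,-0.005],
], hand=[0.085,0.085,0.085,0.085,0.085], yaw=[0,0,0,0,0])

```text
time_s: 1.4
position: [0.5142, -0.1846, 0.198]
tool_rot: [[0.975, 0.224, -0.0], [0.224, -0.975, 0.0], [-0.0, -0.0, -1.0]]
ft_force: [-0.0, -0.7, 0.7]
grip_width: 0.0853
gripper_force: 0.0
```

>>> jog_arm([
  [0,0,0],
  [0,0,0],
  [0,0,0],
  [0,0,0],
  [0,0,0],
], hand=[0.085,0.085,0.085,0.085,0.085], yaw=[0,0,0,0,0])

```text
time_s: 2.02
position: [0.5129, -0.1865, 0.1985]
tool_rot: [[0.975, 0.223, 0.0], [0.223, -0.975, -0.0], [0.0, 0.0, -1.0]]
ft_force: [-0.5, 0.4, 0.2]
grip_width: 0.0851
gripper_force: 0.0
```

Run:
```python
from h import *
import pickle
C=cam('wrist');im=env.get_image('wrist');s=env.observe()
print(s['time_s'],s['position'],s['q'],s['ft_force'])
pickle.dump((C,im,s['position'],s['tool_rot']),open('hub.pkl','wb'))
cv2.imwrite('pics/w1.png',im[:,:,::-1])
```

```text
2.075 [ 0.51292469 -0.186374    0.1984447 ] [-3.24022502e+01  2.37436329e+01  7.98913395e+01 -2.56938418e-04
  7.63548244e+01  4.47002943e+01] [-0.06857919  0.16247111  0.14660427]
```

View pics/w1.png

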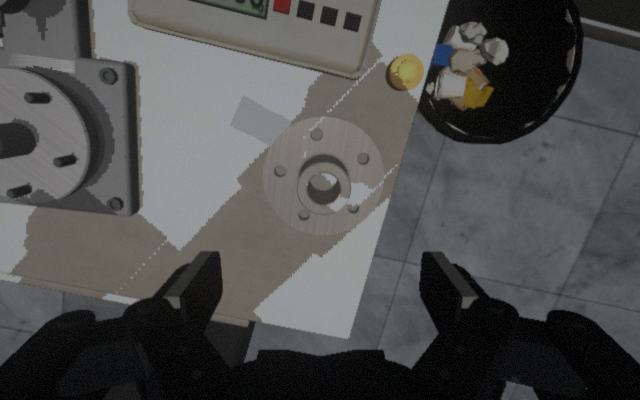

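The wrist view shows the hub's sleeve at about (324,182), with holes at (317,135), (363,158), (353,208), (304,216) and (280,171). Now I take the same view over the fixture.

>>> jog_arm([
  [-0.003,0.048,0.008],
  [-0.003,0.048,0.008],
  [-0.003,0.048,0.008],
  [-0.003,0.048,0.008],
  [-0.003,0.048,0.008],
], hand=[0.085,0.085,0.085,0.085,0.085], yaw=[0,0,0,0,0])

```text
time_s: 2.7
position: [0.4978, 0.0553, 0.2387]
tool_rot: [[0.975, 0.224, 0.0], [0.224, -0.975, -0.0], [0.0, 0.0, -1.0]]
ft_force: [0.6, -0.7, -0.1]
grip_width: 0.0849
gripper_force: 0.0
```

>>> jog_arm([
  [0,0,0],
  [0,0,0],
  [0,0,0],
  [0,0,0],
  [0,0,0],
], hand=[0.085,0.085,0.085,0.085,0.085], yaw=[0,0,0,0,0])

```text
time_s: 3.32
position: [0.4982, 0.0535, 0.2382]
tool_rot: [[0.975, 0.223, -0.0], [0.223, -0.975, 0.0], [-0.0, -0.0, -1.0]]
ft_force: [0.2, -0.2, -0.2]
grip_width: 0.0849
gripper_force: 0.0
```

Run:
```python
from h import *
import pickle
C=cam('wrist');im=env.get_image('wrist');s=env.observe()
print(s['time_s'],s['position'],s['q'],s['ft_force'])
pickle.dump((C,im,s['position'],s['tool_rot']),open('fix.pkl','wb'))
cv2.imwrite('pics/w2.png',im[:,:,::-1])
```

```text
3.375 [0.49818275 0.0535739  0.23823766] [-7.42453062e+00  1.73699724e+01  8.29133609e+01 -4.12814602e-06
  7.97264375e+01  6.96820061e+01] [ 0.23886435  0.25393848 -0.16032294]
```

View pics/w2.png

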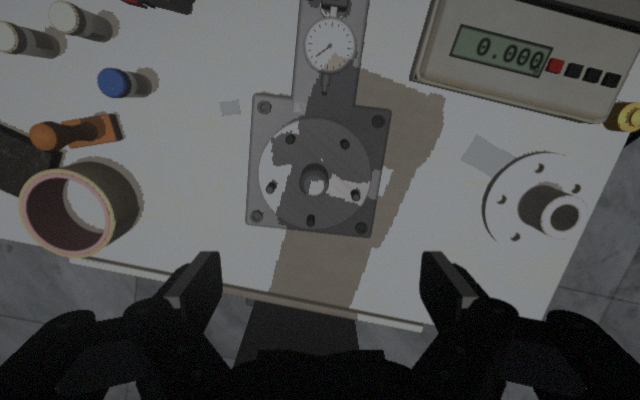

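The fixture is in view with the pilot top at about (314,180), and the studs and plate edge are clear. I'll rectify both views onto their planes to measure them.

```bash
cat >> h.py <<'E'
import pickle
def rect(f,c,z,half=.065,n=400):
    C,im,_,_=pickle.load(open(f,'rb'))
    g=np.linspace(-half,half,n);X,Y=np.meshgrid(g,-g)  # right=+X, up=+Y
    uv=proj(C,np.c_[X.ravel()+c[0],Y.ravel()+c[1],np.full(n*n,z)]).astype(np.float32).reshape(n,n,2)
    return cv2.remap(im,uv[...,0],uv[...,1],cv2.INTER_CUBIC)
E
python3 - <<'E'
from h import *
C=pickle.load(open('hub.pkl','rb'))[0];h=ray(C,[(317,135),(363,158),(353,208),(304,216),(280,171)],.01);print('hub holes',h.mean(0),np.degrees(np.arctan2(*(h-h.mean(0))[:,1::-1].T))%72, np.linalg.norm((h-h.mean(0))[:,:2],axis=1))
print('sleeve',ray(C,(324.5,181.5),.052))
C=pickle.load(open('fix.pkl','rb'))[0];f=ray(C,[(290,139),(345,144),(355,196),(310.5,221),(270.5,189)],.066);print('stud tips',f.mean(0),np.degrees(np.arctan2(*(f-f.mean(0))[:,1::-1].T))%72,np.linalg.norm((f-f.mean(0))[:,:2],axis=1))
print('pilot',ray(C,(314.5,176),.086))
a=rect('hub.pkl',h.mean(0),.01);b=rect('fix.pkl',f.mean(0),.066)
o=np.hstack([a,b]);o=cv2.convertScaleAbs(o,alpha=1.5)
cv2.imwrite('pics/rect.png',o[:,:,::-1])
E
```

```text
hub holes [ 0.51200961 -0.18911826  0.01      ] [21.29114316 22.72198558 21.38925486 22.32025794 21.12846591] [0.04129304 0.04197812 0.04150211 0.04241543 0.0418114 ]
sleeve [[ 0.51855411 -0.18822519  0.052     ]]
stud tips [0.49862309 0.05986026 0.066     ] [43.59956018 43.77164521 43.40020978 43.79714205 44.6087757 ] [0.04127474 0.04141294 0.04080416 0.0408289  0.04112706]
pilot [[0.50528428 0.0607008  0.086     ]]
```

View pics/rect.png

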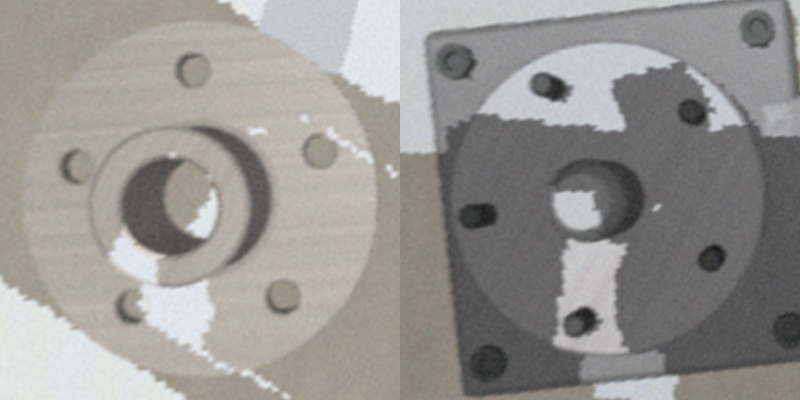

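Measured: hub centre (0.5120, -0.1888) with holes at 21.6° mod 72, and seat (0.4974, 0.0602) with studs at 43.6° mod 72. The hub therefore needs about a +22° turn. I'll go and grip it.

>>> jog_arm([
  [0.0028,-0.0485,0],
  [0.0028,-0.0485,0],
  [0.0028,-0.0485,0],
  [0.0028,-0.0485,0],
  [0.0028,-0.0485,0],
], hand=[0.085,0.085,0.085,0.085,0.085], yaw=[0,0,0,0,0])

```text
time_s: 4.0
position: [0.512, -0.1903, 0.2384]
tool_rot: [[0.975, 0.224, 0.0], [0.224, -0.975, 0.0], [0.0, -0.0, -1.0]]
ft_force: [0.0, 0.5, 0.5]
grip_width: 0.0848
gripper_force: 0.0
```

>>> jog_arm([
  [0,0,-0.035],
  [0,0,-0.035],
  [0,0,-0.035],
  [0,0,-0.025],
  [0,0,0],
], hand=[0.085,0.085,0.085,0.085,0.085], yaw=[0,0,0,0,0])

```text
time_s: 4.62
position: [0.5115, -0.1883, 0.107]
tool_rot: [[0.975, 0.224, -0.003], [0.224, -0.975, 0.002], [-0.003, -0.003, -1.0]]
ft_force: [0.6, -0.5, 0.8]
grip_width: 0.0853
gripper_force: 0.0
```

>>> jog_arm([
  [0,0,-0.02],
  [0,0,-0.02],
  [0,0,-0.02],
  [0,0,-0.01],
  [0,0,0],
], hand=[0.085,0.085,0.085,0.085,0.085], yaw=[0,0,0,0,0])

```text
time_s: 5.25
position: [0.5123, -0.1887, 0.0387]
tool_rot: [[0.975, 0.224, 0.0], [0.224, -0.975, -0.0], [0.0, 0.0, -1.0]]
ft_force: [-0.1, -0.0, 1.0]
grip_width: 0.0856
gripper_force: 0.0
```

>>> jog_arm([
  [0,0,0],
  [0,0,0],
  [0,0,0],
  [0,0,0],
  [0,0,0],
], hand=[0.07,0.06,0.055,0.05,0.04], yaw=[0,0,0,0,0], grip_force=40)

```text
time_s: 5.88
position: [0.5123, -0.1887, 0.0388]
tool_rot: [[0.975, 0.224, 0.0], [0.224, -0.975, -0.001], [0.0, 0.001, -1.0]]
ft_force: [-2.1, 0.2, 4.6]
grip_width: 0.0451
gripper_force: 41.2
```

>>> jog_arm([
  [0,0,0],
  [0,0,0],
  [0,0,0],
  [0,0,0],
  [0,0,0],
], hand=[0.04,0.04,0.04,0.04,0.04], yaw=[0,0,0,0,0], grip_force=50)

```text
time_s: 6.5
position: [0.5123, -0.1887, 0.0388]
tool_rot: [[0.975, 0.224, 0.001], [0.224, -0.975, -0.001], [0.0, 0.001, -1.0]]
ft_force: [-1.8, -0.2, 5.0]
grip_width: 0.0446
gripper_force: 50.2
```

>>> jog_arm([
  [0,0,0.01],
  [0,0,0.025],
  [0,0,0.03],
  [0,0,0.03],
  [0,0,0.025],
], hand=[0.04,0.04,0.04,0.04,0.04], yaw=[0,0,0,0,0])

```text
time_s: 7.12
position: [0.5119, -0.1883, 0.1594]
tool_rot: [[0.975, 0.224, -0.0], [0.224, -0.975, 0.0], [-0.0, -0.0, -1.0]]
ft_force: [0.6, -0.2, -3.9]
grip_width: 0.0446
gripper_force: 52.1
```

>>> jog_arm([
  [-0.001,0.02,0],
  [-0.002,0.03,0],
  [-0.002,0.035,0],
  [-0.002,0.035,0],
  [-0.002,0.035,0],
], hand=[0.04,0.04,0.04,0.04,0.04], yaw=[0.04,0.04,0.04,0.04,0.04])

```text
time_s: 7.75
position: [0.5018, -0.0311, 0.1571]
tool_rot: [[0.909, 0.416, -0.003], [0.416, -0.909, 0.001], [-0.002, -0.002, -1.0]]
ft_force: [1.0, -0.0, -3.7]
grip_width: 0.0448
gripper_force: 52.1
```

>>> jog_arm([
  [-0.002,0.034,0],
  [-0.002,0.03,0],
  [-0.001,0.02,0],
  [-0.0006,0.01,0],
  [0,0,0],
], hand=[0.04,0.04,0.04,0.04,0.04], yaw=[0.05,0.05,0.05,0.034,0])

```text
time_s: 8.38
position: [0.497, 0.0611, 0.1578]
tool_rot: [[0.819, 0.574, -0.001], [0.574, -0.819, 0.0], [-0.001, -0.001, -1.0]]
ft_force: [0.0, -0.5, -3.4]
grip_width: 0.0447
gripper_force: 52.1
```

>>> jog_arm([
  [0,0,0],
  [0,0,0],
  [0,0,0],
  [0,0,0],
  [0,0,0],
], hand=[0.04,0.04,0.04,0.04,0.04], yaw=[0,0,0,0,0])

```text
time_s: 9.0
position: [0.4975, 0.0604, 0.1583]
tool_rot: [[0.82, 0.573, -0.0], [0.573, -0.82, -0.0], [-0.0, 0.0, -1.0]]
ft_force: [0.7, -0.5, -3.6]
grip_width: 0.0447
gripper_force: 52.1
```

Run:
```python
from h import *
s=env.observe();print(s['position'],s['tool_rot'][:,0],s['ft_force'],s['wrist_torque'],s['q'][5])
a=env.get_image('top')[130:240,265:350];b=env.get_image('wrist')
a=cv2.resize(a,(464,600),interpolation=cv2.INTER_CUBIC)
b=cv2.resize(b[100:400,150:490],(336,296))
o=np.zeros((600,800,3),np.uint8);o[:,:464]=a;o[:296,464:]=b
cv2.imwrite('pics/o3.png',o[:,:,::-1])
```

```text
[0.49754488 0.0603921  0.15831712] [ 8.19841490e-01  5.72590545e-01 -1.81424744e-05] [ 0.70855753 -0.46620198 -3.59344   ] [-0.00788913 -0.00070534  0.01060725] 48.43187961031075
```

View pics/o3.png

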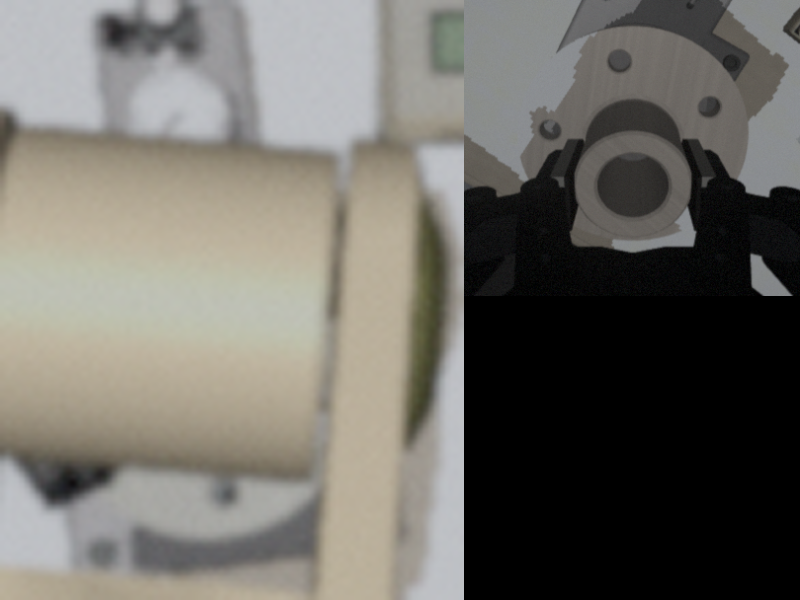

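The hub is held squarely. In the wrist crop its holes are at (620,60), (709,106) and (549,129). I'll use them to check its held pose.

Run:
```python
from h import *
C=cam('wrist');s=env.observe();z=s['position'][2]-.0388+.01
im=env.get_image('wrist');g=cv2.GaussianBlur(cv2.cvtColor(im,cv2.COLOR_RGB2GRAY),(3,3),0)
P=[]
for x,y in((620,60),(709,106),(549,129)):
    u,v=150+(x-464)*340/336,100+y*300/296
    p=g[int(v)-17:int(v)+18,int(u)-17:int(u)+18]
    m=cv2.morphologyEx(p,cv2.MORPH_BLACKHAT,np.ones((31,31)))
    P.append((u,v))
w=ray(C,P,z)
from scipy.optimize import least_squares
def r(q):
    a=np.arctan2(*(w-[q[0],q[1],0])[:,1::-1].T)
    k=np.round((a-q[2])/np.radians(72))*np.radians(72)+q[2]
    return np.r_[q[0]+.042*np.cos(k)-w[:,0],q[1]+.042*np.sin(k)-w[:,1]]
q=least_squares(r,[s['position'][0],s['position'][1],np.radians(43.6)],x_scale=[.01,.01,.1]).x
print(q[:2],np.degrees(q[2])%72,r(q));d=np.r_[q[:2],0]-s['position'];print('tool offs',(s['tool_rot'].T@d)[:2])
```

```text
[0.49775557 0.06149034] 43.5011711251351 [-1.08117420e-04  1.32818626e-04 -2.47012098e-05  3.79646136e-04
 -4.57411656e-04  7.77655165e-05]
tool offs [ 0.00076311 -0.00071557]
```

The held hub's angle is 43.5°, matching the studs. I'll make a small lateral correction and lower it gently.

>>> jog_arm([
  [-0.0005,-0.001,-0.01],
  [0,0,-0.012],
  [0,0,-0.008],
  [0,0,0],
  [0,0,0],
], hand=[0.04,0.04,0.04,0.04,0.04], yaw=[0,0,0,0,0])

```text
time_s: 9.78
position: [0.4972, 0.0595, 0.1285]
tool_rot: [[0.82, 0.573, 0.0], [0.573, -0.82, -0.0], [0.0, 0.0, -1.0]]
ft_force: [0.1, -0.3, -3.7]
grip_width: 0.0447
gripper_force: 52.1
```

>>> jog_arm([
  [0,0,-0.002],
  [0,0,-0.002],
  [0,0,-0.002],
  [0,0,-0.001],
  [0,0,0],
], hand=[0.04,0.04,0.04,0.04,0.04], yaw=[0,0,0,0,0])

```text
time_s: 10.4
position: [0.497, 0.0595, 0.1213]
tool_rot: [[0.82, 0.573, -0.0], [0.573, -0.82, 0.0], [-0.0, -0.0, -1.0]]
ft_force: [0.6, -0.5, -3.6]
grip_width: 0.0444
gripper_force: 52.1
```

>>> jog_arm([
  [0,0,-0.001],
  [0,0,-0.001],
  [0,0,-0.001],
  [0,0,-0.001],
  [0,0,0],
], hand=[0.04,0.04,0.04,0.04,0.04], yaw=[0,0,0,0,0])

```text
time_s: 11.02
position: [0.497, 0.0595, 0.1173]
tool_rot: [[0.82, 0.573, -0.0], [0.573, -0.82, 0.0], [-0.0, -0.0, -1.0]]
ft_force: [-0.0, 0.4, -3.5]
grip_width: 0.0449
gripper_force: 52.1
```

>>> jog_arm([
  [0,0,-0.001],
  [0,0,-0.001],
  [0,0,-0.001],
  [0,0,-0.001],
  [0,0,0],
], hand=[0.04,0.04,0.04,0.04,0.04], yaw=[0,0,0,0,0])

```text
time_s: 11.65
position: [0.4971, 0.0595, 0.1133]
tool_rot: [[0.82, 0.573, 0.0], [0.573, -0.82, -0.0], [0.0, 0.0, -1.0]]
ft_force: [0.8, -0.7, -4.3]
grip_width: 0.0444
gripper_force: 52.1
```

>>> jog_arm([
  [0,0,-0.002],
  [0,0,-0.002],
  [0,0,-0.002],
  [0,0,-0.001],
  [0,0,0],
], hand=[0.04,0.04,0.04,0.04,0.04], yaw=[0,0,0,0,0])

```text
time_s: 12.28
position: [0.4971, 0.0595, 0.1062]
tool_rot: [[0.82, 0.573, 0.0], [0.573, -0.82, 0.0], [0.0, -0.0, -1.0]]
ft_force: [1.9, 0.7, -4.0]
grip_width: 0.0444
gripper_force: 52.2
```

>>> jog_arm([
  [0,0,-0.0008],
  [0,0,-0.0008],
  [0,0,-0.0008],
  [0,0,-0.0006],
  [0,0,0],
], hand=[0.04,0.04,0.04,0.04,0.04], yaw=[0,0,0,0,0])

```text
time_s: 12.9
position: [0.4971, 0.0595, 0.1033]
tool_rot: [[0.82, 0.573, 0.0], [0.573, -0.82, -0.0], [0.0, 0.0, -1.0]]
ft_force: [0.9, 0.1, -5.2]
grip_width: 0.0447
gripper_force: 52.2
```

>>> jog_arm([
  [0,0,-0.0008],
  [0,0,-0.0008],
  [0,0,-0.0008],
  [0,0,-0.0006],
  [0,0,0],
], hand=[0.04,0.04,0.04,0.04,0.04], yaw=[0,0,0,0,0])

```text
time_s: 13.52
position: [0.4971, 0.0595, 0.1003]
tool_rot: [[0.82, 0.573, 0.0], [0.573, -0.82, -0.0], [0.0, 0.0, -1.0]]
ft_force: [2.3, -0.5, -4.2]
grip_width: 0.0448
gripper_force: 52.2
```

>>> jog_arm([
  [0,0,-0.001],
  [0,0,-0.001],
  [0,0,-0.001],
  [0,0,-0.001],
  [0,0,0],
], hand=[0.04,0.04,0.04,0.04,0.04], yaw=[0,0,0,0,0])

```text
time_s: 14.15
position: [0.4971, 0.0595, 0.0962]
tool_rot: [[0.82, 0.573, 0.0], [0.573, -0.82, 0.0], [0.0, 0.0, -1.0]]
ft_force: [2.7, 0.4, -4.7]
grip_width: 0.0448
gripper_force: 52.2
```

>>> jog_arm([
  [0,0,-0.001],
  [0,0,-0.001],
  [0,0,-0.001],
  [0,0,-0.001],
  [0,0,0],
], hand=[0.04,0.04,0.04,0.04,0.04], yaw=[0,0,0,0,0])

```text
time_s: 14.78
position: [0.4971, 0.0595, 0.0922]
tool_rot: [[0.82, 0.573, 0.0], [0.573, -0.82, 0.0], [0.0, -0.0, -1.0]]
ft_force: [3.1, -0.1, -4.4]
grip_width: 0.0446
gripper_force: 52.2
```

Underside is about 3.4 mm above the seat and has not touched anything.

>>> jog_arm([
  [0,0,-0.0008],
  [0,0,-0.0007],
  [0,0,-0.0006],
  [0,0,-0.0004],
  [0,0,0],
], hand=[0.04,0.04,0.04,0.04,0.04], yaw=[0,0,0,0,0])

```text
time_s: 15.4
position: [0.4971, 0.0595, 0.0898]
tool_rot: [[0.82, 0.573, 0.0], [0.573, -0.82, -0.0], [0.0, 0.0, -1.0]]
ft_force: [2.1, -0.5, -3.4]
grip_width: 0.0447
gripper_force: 52.2
```

>>> jog_arm([
  [0,0,-0.0002],
  [0,0,-0.0002],
  [0,0,-0.0002],
  [0,0,-0.0002],
  [0,0,0],
], hand=[0.04,0.04,0.04,0.04,0.04], yaw=[0,0,0,0,0])

```text
time_s: 16.02
position: [0.4971, 0.0595, 0.089]
tool_rot: [[0.82, 0.573, 0.0], [0.573, -0.82, 0.0], [0.0, 0.0, -1.0]]
ft_force: [2.9, -1.4, -2.1]
grip_width: 0.045
gripper_force: 52.2
```

>>> jog_arm([
  [0,0,-0.0002],
  [0,0,-0.0001],
  [0,0,-0.0001],
  [0,0,0],
  [0,0,0],
], hand=[0.04,0.04,0.04,0.04,0.04], yaw=[0,0,0,0,0])

```text
time_s: 16.65
position: [0.4971, 0.0595, 0.0888]
tool_rot: [[0.82, 0.573, 0.0], [0.573, -0.82, 0.0], [0.0, 0.0, -1.0]]
ft_force: [2.1, 1.4, 1.8]
grip_width: 0.0448
gripper_force: 52.7
```

>>> jog_arm([
  [0,0,-0.0002],
  [0,0,-0.0002],
  [0,0,-0.0001],
  [0,0,0],
  [0,0,0],
], hand=[0.04,0.04,0.04,0.04,0.04], yaw=[0,0,0,0,0])

```text
time_s: 17.27
position: [0.4971, 0.0595, 0.0888]
tool_rot: [[0.82, 0.573, 0.001], [0.573, -0.82, -0.0], [0.001, 0.0, -1.0]]
ft_force: [-0.1, 1.2, 7.3]
grip_width: 0.0445
gripper_force: 53.4
```

It stopped firmly at z = 0.0888, exactly 50.0 mm above the pick height, so the flange is seated. Now I release and rise.

>>> jog_arm([
  [0,0,0.0003],
  [0,0,0],
  [0,0,0],
  [0,0,0],
  [0,0,0],
], hand=[0.047,0.052,0.06,0.07,0.08], yaw=[0,0,0,0,0])

```text
time_s: 17.9
position: [0.497, 0.0595, 0.0884]
tool_rot: [[0.82, 0.573, -0.0], [0.573, -0.82, 0.0], [-0.0, -0.0, -1.0]]
ft_force: [0.3, -0.1, -0.7]
grip_width: 0.0801
gripper_force: 0.0
```

>>> jog_arm([
  [0,0,0],
  [0,0,0.01],
  [0,0,0.02],
  [0,0,0.03],
  [0,0,0.03],
], hand=[0.085,0.085,0.085,0.085,0.085], yaw=[0,0,0,0,0])

```text
time_s: 18.52
position: [0.497, 0.0595, 0.18]
tool_rot: [[0.82, 0.573, 0.0], [0.573, -0.82, -0.0], [0.0, 0.0, -1.0]]
ft_force: [0.5, 0.5, -0.1]
grip_width: 0.0847
gripper_force: 0.0
```

>>> jog_arm([
  [0,0,0.03],
  [0,0,0.03],
  [0,0,0.02],
  [0,0,0],
  [0,0,0],
], hand=[0.085,0.085,0.085,0.085,0.085], yaw=[0,0,0,0,0])

```text
time_s: 19.15
position: [0.4966, 0.0595, 0.2577]
tool_rot: [[0.82, 0.573, -0.001], [0.573, -0.82, 0.0], [-0.001, -0.001, -1.0]]
ft_force: [-0.4, -0.9, 0.2]
grip_width: 0.085
gripper_force: 0.0
```

Run:
```python
from h import *
cv2.imwrite('pics/end.png',env.get_image('wrist')[:,:,::-1])
```

```text
(no output)
```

View pics/end.png

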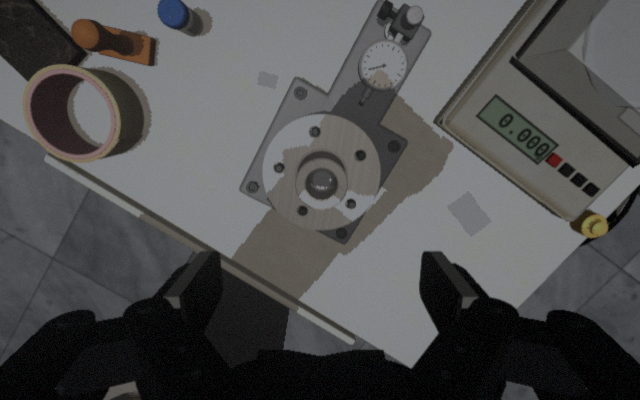

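The hub sits on the fixture at about (320,180), with the pilot in its bore and studs filling the holes. The gauge, tape, vial and weight look undisturbed.

```bash
python3 -c "
from rig import env
print(env.close_job())"
```

```text
the job is handed in; nothing more can be done
None
```

The hub is mounted fully home on the spindle with all five holes over the studs, it has been released, and the job was handed in at about 19 s of the 64 s allowed.

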